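# Clamp the glass-tube holder in the hand-crank gauging fixture

## Task

Stand the black holder with the orange ring and the glass tube upright on the bed of the clamping fixture, between its blue V jaw and its orange stop pad, and let go of it. Then take the black spinning grip of the crank and wind it clockwise in one go, without letting go on the way, until the jaw holds the holder snugly against the sprung stop pad (about 16 N, never more than 26 N), and let go of the crank. Leave the holder with the blue ring and the other bench things alone.

Things in the scene. Friction and masses are not known exactly. Their poses are not given: they have to be found in the camera images.
- vise: clamping fixture fixed to the bench: bed 120 (x) by 375 (y) mm, flat top 30 mm above the bench, 6 mm edge rails at x +-52. Origin under its centre line, z up, +y from crank (axis at y -150) to grey stop block. The sprung orange pad (70 wide, 39 high) is unmeasured: its face lies anywhere from y +82 to +98 mm. A holder stood at x 0, y +25 fits between open jaw and pad.
- jaw: blue jaw on the bed, 60 mm wide, 40 high, its V (120 degrees) open to the fixture's +y. Origin at the V's bottom, at bed height, at fixture y -40 mm at the start; V tips 17 mm ahead; the clamped holder's axis is 27 mm ahead. Moves +y 50 mm per turn, pushing the holder to the pad (1.4 to 1.8 turns). Pad: preloaded, yields at 8 N, then 3.2 N per mm of jaw travel (25 N per rad of crank).
- crank (a joint): angle of the crank (rad), 0 at the start (jaw fully open, it cannot go below), growing clockwise seen from above. It stays where it is left: its friction also holds against the clamped pad. When the hand stops, part of the friction push may relax or reverse (after a fast stop); after slow short steps about 2 to 4 N of it remains, and the clamping load adds to that.
- crank_axis (a point): on the vertical axis of the crank, 100 mm above the bench, level with the foot of the grip.
- grip: black upright crank grip, diameter 24 mm, 45 tall, its axis 50 mm from the crank's axis, any direction at start. Spins freely on its pin: a hand can carry it round without turning. Origin: centre of its foot, 100 mm above the bench, 2 mm above the steel crank arm. Push along the circle: 4.4 N running free, plus 0.16 N per N of clamping (16 N adds 2.5 N); sliding the holder adds under 0.3 N.
- holder: black round holder with an orange ring near its top and a short glass tube in the middle: body diameter 46 mm, 50 mm tall; the tube's steel foot and the glass (12 mm thick) rise to 75 mm. About 0.25 kg. Origin at the centre of its underside, z up. It stands on the bench at the left.
- blue_holder: bystander: the same black body (46 mm by 50 mm) with a blue ring and no tube. Origin at the centre of its underside. The two holders may stand in each other's place.
- setting_ring: bystander: steel ring, outer diameter 60 mm, 18 mm high, at the far side of the bench. Origin at the centre of its underside.
- driver: bystander: screwdriver lying at the far side of the bench.
- jar: bystander: amber jar with a white cap, diameter 56 mm, 70 mm tall, at the left of the bench. Origin at the centre of its underside.

How it is judged:
On the way, in this order (a step that is already met when the one before it is completed fails the run):
1. the holder stands upright on the bed between jaw and pad, let go (angle between holder's own z axis and vertical below 0.12 rad and z of holder in the frame of vise between 0.026 and 0.035 m and x of holder in the frame of vise between -0.03 and 0.03 m and y of holder in the frame of jaw above 0.015 m and y of holder in the frame of vise below 0.095 m and contact force between the fingers and holder below 0.05 N and value of joint crank below 0.6 rad), for 0.2 s.
2. wound by the grip, the jaw is snug on the holder: 10 to 24 N, the fingers still on the grip (contact force between holder and jaw between 10 and 24 N and contact force between the fingers and grip above 0.5 N), for 0.2 s.
At the end, for the whole second after the job is handed in: The orange-ringed holder stands upright (within 7 degrees) on the fixture's bed, within 30 mm of its centre line, clamped between jaw and stop pad with 10 to 24 N; the crank is let go and at rest (angle between holder's own z axis and vertical below 0.12 rad and z of holder in the frame of vise between 0.026 and 0.035 m and x of holder in the frame of vise between -0.03 and 0.03 m and y of holder in the frame of jaw above 0.015 m and y of holder in the frame of vise below 0.095 m and contact force between holder and jaw between 10 and 24 N and contact force between the fingers and grip below 0.05 N and velocity of joint crank between -0.05 and 0.05 rad/s and linear speed of holder below 0.01 m/s); the robot touches nothing.
It fails at once if the jaw squeezes the holder with more than 26 N (contact force between holder and jaw above 26 N).
It fails at once if the crank grip is let go between the first 0.6 rad and the clamping (value of joint crank above 0.6 rad and contact force between holder and jaw below 6 N and contact force between the fingers and grip below 0.02 N).
It fails at once if the orange-ringed holder is tipped by more than 20 degrees (angle between holder's own z axis and vertical above 0.35 rad).
It fails at once if a bystander is pushed by more than 20 mm (distance of any of blue_holder, setting_ring, driver, jar from where it was at the start of the episode above 0.02 m).
It also fails if it takes over 72 s, if anything falls off the work surface, if the arm or the gripper's body presses on something with over 40 N, if the wrist force passes 120 N, or if a joint passes its speed limit or range.

## Robot

A 6-joint arm with a two-finger parallel gripper is mounted at the origin on the work surface. World frame = base frame: x ahead of the robot, y to its left, z up, the work surface at z = 0. Lengths are in m, angles in rad, forces in N, time in s.
With the tool pointing down it reaches from about 0.3 to 0.875 m from the base axis. Payload 6.4 kg.
Tool frame: the origin (TCP) lies between the finger pads; the fingertips stand 19 mm ahead of it and the grasp point (between the pads) is the TCP; z points along the fingers, y is the line along which they close (so a half turn about z gives the same grasp; the last joint's range is limited). The gripper opens to 85 mm and grips with 20 to 120 N. Pads are 22 mm wide; open, the fingers measure 114 mm over their backs; the gripper's body (76 mm by 85 mm) begins 54 mm behind the grasp point. The pads swing forward as they close: fully open they stand 13 mm farther back than shut.
Start: joints at [-1.526, 0.181, 1.607, -0, 1.354, -0.206], TCP at [0.143, -0.557, 0.25] pointing down, gripper open.
Joint ranges: [-2.99, 2.99], [-0.89, 2.07], [0.3, 2.58], [-1.14, 4.28], [0, 2.63], [-3.12, 3.12]. Speed limits (rad/s): [2.57, 2.57, 3.01, 3.14, 3.14, 3.14].

## Interface

Orientations are given as [roll, pitch, yaw] about the fixed x, y, z axes, in that order (R = Rz(yaw) Ry(pitch) Rx(roll)).
In Python, from plant import env, viewer gives the robot as it stands.
- The arm moves only by the tool arm_command, never from a script. Its argument "commands" is a list of rows, each a list of 7 numbers: the shift along the tool's x, y, z in units of 0.15 m (1.0 is 0.15 m), then the turn, a rotation vector about the tool's x, y, z in units of 180 degrees (1.0 is 180 degrees), then the opening, from 0 (shut) to 1 (fully open). A call has 1 to 12 rows; each row is the pose to reach, as a shift and turn from the pose commanded when the call began, along the tool's axes at that moment, turning the shorter way round; what a row does not reach only later rows make up. A row lasts 1/10 s, in which the tool goes at most 50 mm and 8.59 degrees, less where a joint would pass 70% of its speed; a pose out of reach is approached as far as the arm can. A call with a number of a shift or a turn outside -1 to 1 is refused whole. A call with a gripper value outside its range is refused whole. The fingers move at their own pace and stop on an object; "force" is the grip in N (left out, the last holds). Time passes only in rows, so rows that repeat a pose let the fingers close. It gives the time, the measured TCP pose, the force, the opening and the grip force at its end, in the units of the state.
- env.sense(): the state, without advancing time (a new reading comes with each control period).
- viewer.read_camera(name): name is "side" or "top"; returns a dict with "color" (420x560x3 uint8, blue, green, red), "intrinsics" (3x3 intrinsics, pixels), "R" (3x3) and "t" (3): a world point X has camera coordinates R X + t. Camera axes: x right, y down, z forward; pixel columns grow to the right and rows downward; lengths in m; the calibration is good to about 2 mm. A picture is of the moment at which its call begins. There is no depth.
- env.job_done(): hands the job in; it is judged then, once.
The state is a dict: "time_s": time; "joints": joint angles; "qd": joint speeds; "tau": joint torques, N m; "tool_pos": TCP position; "orientation": TCP orientation; "wrist_force": force on the tool from outside, world axes, zero at the start; "torque": the same for the moment, N m; "width": finger opening in m; "gripper_force": force on a finger pad.
Only numpy, scipy, OpenCV 4.12 (cv2) and the standard library are available. Lean on these libraries where they do the work, as an engineer would, in place of code of your own. Each camera call takes 0.05 s, during which the arm holds its last target. There are 200 camera calls.

## Working session

There is one attempt and no reset: what is moved stays moved. The work goes in short steps, Python scripts to look and compute and a tool call to move; the robot and the scene stay as the last step left them, time stands still between calls to the robot, and variables do not carry over. Pictures are saved under pics/ and viewed, at most 10 in all, crops included, and the job is handed in when it is done.

Besides the shell and the picture viewer there is one more tool, called after "Request:" as name(argument=value, ...) on one line, values as JSON. arm_command: Moves the arm, as the interface text tells. Its arguments: {"type":"object","properties":{"commands":{"type":"array"},"force":{"type":"number"}},"required":["commands"]}

```bash
ls; mkdir -p pics; python3 - <<'E'
from plant import env, viewer
import cv2
s=env.sense();print({k:s[k] for k in('time_s','tool_pos','orientation','width','wrist_force')})
for n in('top','side'):
    d=viewer.read_camera(n);cv2.imwrite(f'pics/{n}0.png',d['color']);print(n,d['intrinsics'],d['R'],d['t'])
E
```

```text
pics
{'time_s': 0.0, 'tool_pos': array([ 0.14268771, -0.55647933,  0.24938478]), 'orientation': array([-3.13987289e+00, -3.40347462e-04,  2.50798887e-01]), 'width': 0.08526481309103792, 'wrist_force': array([ 0.40352561,  0.24260933, -0.50731057])}
top [[432.41785108   0.         278.90823117]
 [  0.         432.41785108 210.44721045]
 [  0.           0.           1.        ]] [[-0.01268916 -0.99986224 -0.01069941]
 [-0.99603619  0.01358127 -0.08790594]
 [ 0.08803915  0.00954155 -0.99607132]] [0.11689964 0.61294004 0.96518035]
side [[520.3655857    0.         282.60873817]
 [  0.         520.3655857  211.54964184]
 [  0.           0.           1.        ]] [[-0.83763034 -0.54589056  0.01946576]
 [-0.36204885  0.52814876 -0.76810124]
 [ 0.4090184  -0.65043245 -0.64003248]] [0.58770767 0.22708008 1.09590397]
```

View pics/top0.png

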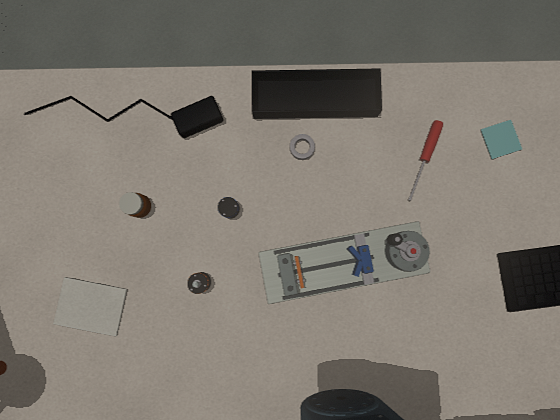

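View pics/side0.png

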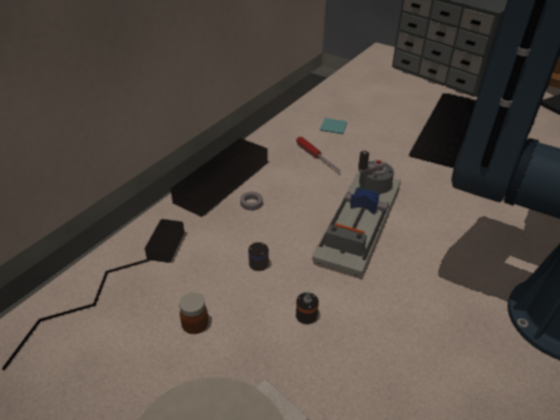

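The top view shows the tube holder at (199,283) and the blue-ring one at (229,208). The fixture has its stop at (290,273), the jaw at (362,260), the crank hub at (412,251) and the grip at about (394,240). The side view agrees: orange ring at (307,308), grip at (364,159).

```bash
cat > h.py <<'E'
from plant import env, viewer
import cv2, numpy as np
from scipy.spatial.transform import Rotation as Ro
def ray(d,uv,z):
    p=np.linalg.inv(d['intrinsics'])@[uv[0],uv[1],1]; c=-d['R'].T@d['t']; v=d['R'].T@p
    return c+v*(z-c[2])/v[2]
def proj(d,X):
    p=d['intrinsics']@(d['R']@np.array(X)+d['t']); return p[:2]/p[2]
def tri(ds,uvs):
    A=np.zeros((3,3));b=np.zeros(3)
    for d,uv in zip(ds,uvs):
        v=d['R'].T@np.linalg.inv(d['intrinsics'])@[uv[0],uv[1],1];v/=np.linalg.norm(v)
        c=-d['R'].T@d['t'];M=np.eye(3)-np.outer(v,v);A+=M;b+=M@c
    return np.linalg.solve(A,b)
def mask(img,lo,hi,roi):
    m=cv2.inRange(cv2.cvtColor(img,cv2.COLOR_BGR2HSV),lo,hi);o=np.zeros_like(m);x0,y0,x1,y1=roi
    o[y0:y1,x0:x1]=m[y0:y1,x0:x1];return o
def cen(m):
    y,x=np.nonzero(m);return np.array([x.mean(),y.mean()]),len(x)
E
python3 - <<'E'
from h import *
t=cv2.imread('pics/top0.png');s=cv2.imread('pics/side0.png')
a=cv2.resize(t[215:310,180:440],None,fx=3,fy=3,interpolation=cv2.INTER_CUBIC)
b=cv2.resize(s[140:330,230:410],None,fx=3,fy=3,interpolation=cv2.INTER_CUBIC)[:,:]
b=cv2.resize(s[140:330,230:410],(284,300),interpolation=cv2.INTER_CUBIC)
c=np.zeros((590,790,3),np.uint8);c[:285,:780]=a;c[288:588,:284]=b
g=cv2.resize(s[145:200,340:410],None,fx=5,fy=5,interpolation=cv2.INTER_CUBIC);c[290:565,300:650]=g
cv2.imwrite('pics/crop0.png',c)
E
```

```text
(no output)
```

View pics/crop0.png

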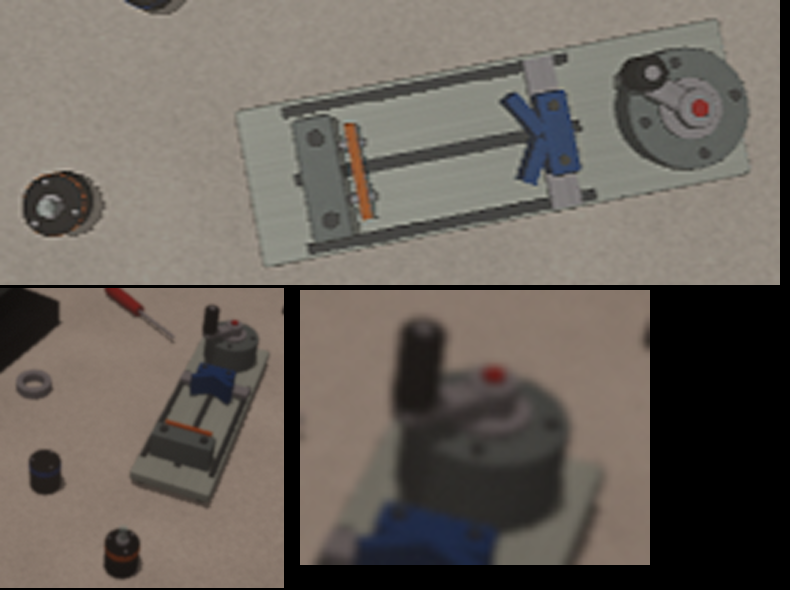

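```bash
python3 - <<'E'
from h import *
T=viewer.read_camera('top');S=viewer.read_camera('side')
t=T['color'];s=S['color']
C=np.array([(236,112),(718,20),(748,173),(264,265)])/3+[180,215]
P=np.array([ray(T,c,.03) for c in C]);print('corners',P.round(4))
print('len',[np.linalg.norm(P[i]-P[(i+1)%4]).round(4) for i in range(4)])
cen_=P.mean(0);yv=(P[0]-P[1])+(P[3]-P[2]);yaw=np.arctan2(-yv[0],yv[1]);print('bed centre',cen_,'yaw',yaw)
# red cap
r1,n1=cen(mask(t,(0,120,110),(6,255,255),(400,240,425,262)));r2,n2=cen(mask(s,(0,120,90),(8,255,255),(365,150,395,175)))
print('cap',r1,n1,r2,n2,tri([T,S],[r1,r2]))
print('grip',ray(T,(397.7,239.3),.145),tri([T,S],[(397.7,239.3),(365,153)]),'axis@.1',ray(T,r1,.1))
j,n=cen(mask(t,(100,100,40),(130,255,255),(340,235,380,285)));print('jaw',j,n,ray(T,j,.07))
o,n=cen(mask(t,(5,120,80),(22,255,255),(285,250,315,295)));print('pad',o,n,ray(T,o,.069))
# holder
for nm,roi in(('or',(183,266,220,300)),('bl',(215,194,245,224))):
    m=mask(t,(0,0,0),(180,255,75),roi);x,y=np.nonzero(m)[::-1]
    print(nm,cen(m),x.min(),x.max(),y.min(),y.max(),ray(T,cen(m)[0],.035))
print('ring-top centre',ray(T,(198.7,283),.05))
m=mask(s,(3,120,60),(20,255,255),(290,285,325,330));x,y=np.nonzero(m)[::-1];print('ring side',cen(m),x.min(),x.max(),y.min(),y.max())
print('tube',tri([T,S],[(196.7,284),(307.5,297)]))
yy=np.array([-np.sin(yaw),np.cos(yaw)])
xx=np.array([np.cos(yaw),np.sin(yaw)])
cap=ray(T,r1,.1)[:2]
print('in vise frame: cap',(cap-cen_[:2])@xx,(cap-cen_[:2])@yy,'pad',(ray(T,o,.069)[:2]-cen_[:2])@xx,(ray(T,o,.069)[:2]-cen_[:2])@yy)
E
```

```text
corners [[ 0.5193  0.156   0.03  ]
 [ 0.5842 -0.2106  0.03  ]
 [ 0.4689 -0.2284  0.03  ]
 [ 0.4049  0.136   0.03  ]]
len [np.float64(0.3723), np.float64(0.1167), np.float64(0.3699), np.float64(0.1161)]
bed centre [ 0.49432121 -0.03675602  0.03      ] yaw 0.17446629579656125
cap [412.96 250.6 ] 25 [378.71428571 161.42857143] 7 [ 0.51868432 -0.17242293  0.10245125]
grip [ 0.54271241 -0.12981435  0.145     ] [ 0.54249798 -0.1306734   0.14223573] axis@.1 [ 0.5193946 -0.1727815  0.1      ]
jaw [362.21052632 259.30409357] 342 [ 0.50172224 -0.07110737  0.07      ]
pad [298.85436893 271.33009709] 103 [0.47744903 0.06679323 0.069     ]
or (array([199.28343949, 282.32484076]), 314) 188 210 272 293 [0.45385903 0.28998057 0.035     ]
bl (array([228.40340909, 207.44602273]), 352) 218 239 197 218 [0.62222333 0.22396594 0.035     ]
ring-top centre [0.45351235 0.28835721 0.05      ]
ring side (array([305.80851064, 310.0212766 ]), 47) 297 317 306 312
tube [0.45230171 0.29149368 0.05735423]
in vise frame: cap 0.0010811118789446818 -0.13831282231670777 pad 0.0013582995964681534 0.10490602557186218
```

Request:
arm_command(commands=[[1,-1,0,0,0,-0.476,1],[1,-1,0,0,0,-0.476,1],[1,-1,0,0,0,-0.476,1],[1,-1,0,0,0,-0.476,1],[1,-1,0,0,0,-0.476,1],[1,-1,0,0,0,-0.476,1],[1,-1,0,0,0,-0.476,1],[1,-1,0,0,0,-0.476,1],[1,-1,0,0,0,-0.476,1],[1,-1,0,0,0,-0.476,1],[1,-1,0,0,0,-0.476,1]])

```text
time_s: 1.3
tool_pos: [0.2508, -0.3744, 0.2502]
orientation: [-3.142, -0.0, 1.748]
wrist_force: [0.8, 0.7, -0.5]
width: 0.0855
gripper_force: 0.0
```

Request:
arm_command(commands=[[1,0.7,0,0,0,0,1],[1,0.7,0,0,0,0,1],[1,0.7,0,0,0,0,1],[1,0.7,0,0,0,0,1]])

```text
time_s: 1.7
tool_pos: [0.3285, -0.2059, 0.2502]
orientation: [3.141, -0.001, 1.742]
wrist_force: [0.3, -0.6, 0.1]
width: 0.0855
gripper_force: 0.0
```

Request:
arm_command(commands=[[1,0.7,0,0,0,0,1],[1,0.7,0,0,0,0,1],[1,0.7,0,0,0,0,1],[1,0.7,0,0,0,0,1]])

```text
time_s: 2.1
tool_pos: [0.4058, -0.0397, 0.2505]
orientation: [3.141, -0.0, 1.743]
wrist_force: [0.8, -0.5, -0.1]
width: 0.0856
gripper_force: 0.0
```

Request:
arm_command(commands=[[1,0.7,0,0,0,0,1],[1,0.7,0,0,0,0,1],[1,0.7,0,0,0,0,1],[1,0.7,0,0,0,0,1]])

```text
time_s: 2.5
tool_pos: [0.4831, 0.1266, 0.2503]
orientation: [3.141, -0.0, 1.744]
wrist_force: [0.3, -1.1, 0.1]
width: 0.085
gripper_force: 0.0
```

Request:
arm_command(commands=[[1,0,0.5,0,0,0,1],[1,0,0.5,0,0,0,1],[1,0,0.5,0,0,0,1],[1,0,0.5,0,0,0,1],[1,0,0.5,0,0,0,1],[1,0,0.5,0,0,0,1]])

```text
time_s: 3.1
tool_pos: [0.4562, 0.2712, 0.1752]
orientation: [-3.141, 0.0, 1.745]
wrist_force: [-0.1, 0.5, 0.6]
width: 0.0854
gripper_force: 0.0
```

Request:
arm_command(commands=[[0.126,0.005,0.3,0,0,0,1],[0.126,0.005,0.6,0,0,0,1],[0.126,0.005,0.8,0,0,0,1],[0.126,0.005,0.94,0,0,0,1],[0.126,0.005,0.94,0,0,0,1],[0.126,0.005,0.94,0,0,0,0.7],[0.126,0.005,0.94,0,0,0,0.6],[0.126,0.005,0.94,0,0,0,0.3],[0.126,0.005,0.94,0,0,0,0.3],[0.126,0.005,0.94,0,0,0,0.3],[0.126,0.005,0.94,0,0,0,0.3],[0.126,0.005,0.94,0,0,0,0.3]], force=35)

```text
time_s: 4.3
tool_pos: [0.4551, 0.2902, 0.0364]
orientation: [3.138, -0.0, 1.746]
wrist_force: [-0.9, -1.6, 4.8]
width: 0.0449
gripper_force: 35.3
```

Request:
arm_command(commands=[[0,0,-0.2,0,0,0,0.3],[0,0,-0.5,0,0,0,0.3],[0,0,-0.8,0,0,0,0.3],[-0.25,-0.05,-0.8,0,0,0,0.3],[-0.5,-0.05,-0.8,0,0,0,0.3],[-0.75,-0.1,-0.8,0,0,0,0.3],[-1,-0.117,-0.8,0,0,0,0.3],[-1,-0.117,-0.8,0,0,0,0.3]])

```text
time_s: 5.1
tool_pos: [0.4633, 0.1357, 0.1552]
orientation: [3.14, 0.002, 1.742]
wrist_force: [-0.1, 1.0, -2.7]
width: 0.0452
gripper_force: 37.3
```

Request:
arm_command(commands=[[-0.25,0,0,0,0,0,0.3],[-0.5,0,0,0,0,0,0.3],[-0.75,0,0,0,0,0,0.3],[-0.95,0,0,0,0,0,0.3],[-0.95,0,0,0,0,0,0.3],[-0.95,0,0,0,0,0,0.3]])

```text
time_s: 5.7
tool_pos: [0.4876, -0.0011, 0.1547]
orientation: [3.141, -0.0, 1.745]
wrist_force: [-0.3, 0.7, -2.2]
width: 0.0455
gripper_force: 37.2
```

```bash
python3 - <<'E'
from h import *
s=env.sense();print(s['tool_pos'],s['width'],s['time_s'],s['orientation'])
T=viewer.read_camera('top');S=viewer.read_camera('side');cv2.imwrite('pics/t1.png',T['color'])
p=s['tool_pos'];q=proj(S,p);q2=proj(T,p);print(q,q2)
img=S['color'];x,y=int(q[0]),int(q[1])
m=mask(img,(3,110,60),(20,255,255),(x-40,y-30,x+40,y+60));yy,xx=np.nonzero(m);print(cen(m),xx.min(),xx.max(),yy.min(),yy.max())
a=cv2.resize(img[y-70:y+80,x-90:x+90],None,fx=3.3,fy=3.3,interpolation=cv2.INTER_CUBIC)
cv2.imwrite('pics/s1c.png',a);print('origin',x-90,y-70)
E
```

```text
[ 0.48755904 -0.00107123  0.15468898] 0.04551842507699031 5.7 [ 3.14106583e+00 -2.61962268e-04  1.74455072e+00]
[362.12293939 181.63110348] [334.67050501 268.01812911]
(array([353.1048951 , 214.04895105]), 143) 335 369 183 233
origin 272 111
```

View pics/s1c.png

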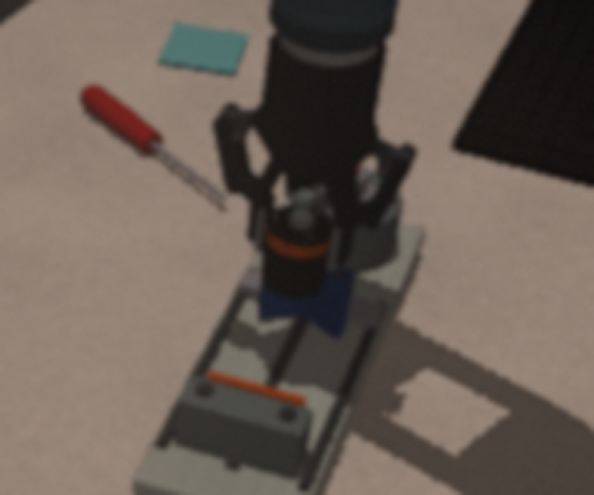

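Request:
arm_command(commands=[[0,0,0.2,0,0,0,0.3],[0,0,0.4,0,0,0,0.3],[0,0,0.5,0,0,0,0.3],[0,0,0.56,0,0,0,0.3],[0,0,0.57,0,0,0,0.3],[0,0,0.58,0,0,0,0.3],[0,0,0.585,0,0,0,0.3],[0,0,0.585,0,0,0,0.3]])

```text
time_s: 6.6
tool_pos: [0.4881, -0.0011, 0.0673]
orientation: [3.14, 0.001, 1.746]
wrist_force: [0.1, 0.1, -1.7]
width: 0.045
gripper_force: 37.2
```

Request:
arm_command(commands=[[0,0,0.005,0,0,0,0.3],[0,0,0.01,0,0,0,0.3],[0,0,0.01,0,0,0,0.3]])

```text
time_s: 6.9
tool_pos: [0.4881, -0.0012, 0.0664]
orientation: [3.141, 0.0, 1.746]
wrist_force: [-3.6, 0.3, 9.9]
width: 0.0451
gripper_force: 38.4
```

Request:
arm_command(commands=[[0,0,-0.005,0,0,0,0.6],[0,0,-0.005,0,0,0,0.8],[0,0,-0.005,0,0,0,1],[0,0,-0.005,0,0,0,1],[0,0,-0.005,0,0,0,1],[0,0,-0.2,0,0,0,1],[0,0,-0.5,0,0,0,1],[0,0,-0.8,0,0,0,1],[0,0,-1,0,0,0,1],[0,0,-1,0,0,0,1]])

```text
time_s: 7.9
tool_pos: [0.4904, -0.0017, 0.2202]
orientation: [3.133, 0.004, 1.746]
wrist_force: [1.5, -0.6, 1.0]
width: 0.0854
gripper_force: 0.0
```

Request:
arm_command(commands=[[-0.3,0.1,0,0,0,0,1],[-0.6,0.2,0,0,0,0,1],[-0.9,0.2,0,0,0,0,1],[-0.9,0.2,0,0,0,0,1]])

```text
time_s: 8.3
tool_pos: [0.541, -0.1335, 0.2139]
orientation: [-3.141, 0.001, 1.742]
wrist_force: [0.0, 0.4, 0.3]
width: 0.0854
gripper_force: 0.0
```

```bash
python3 - <<'E'
from h import *
s=env.sense();print(s['tool_pos'],s['width'],s['time_s'],s['orientation'])
S=viewer.read_camera('side');T=viewer.read_camera('top')
img=S['color'];cv2.imwrite('pics/s2.png',img)
a=cv2.resize(img[130:280,290:430],(560,600),interpolation=cv2.INTER_CUBIC)
b=cv2.resize(T['color'][215:305,250:320],(230,296),interpolation=cv2.INTER_CUBIC)
c=np.zeros((600,795,3),np.uint8);c[:,:560]=a;c[:296,562:792]=b;cv2.imwrite('pics/s2c.png',c)
E
```

```text
[ 0.54100264 -0.13351546  0.21385266] 0.08542297378319139 8.3 [-3.14068150e+00  1.23684967e-03  1.74162173e+00]
```

View pics/s2c.png

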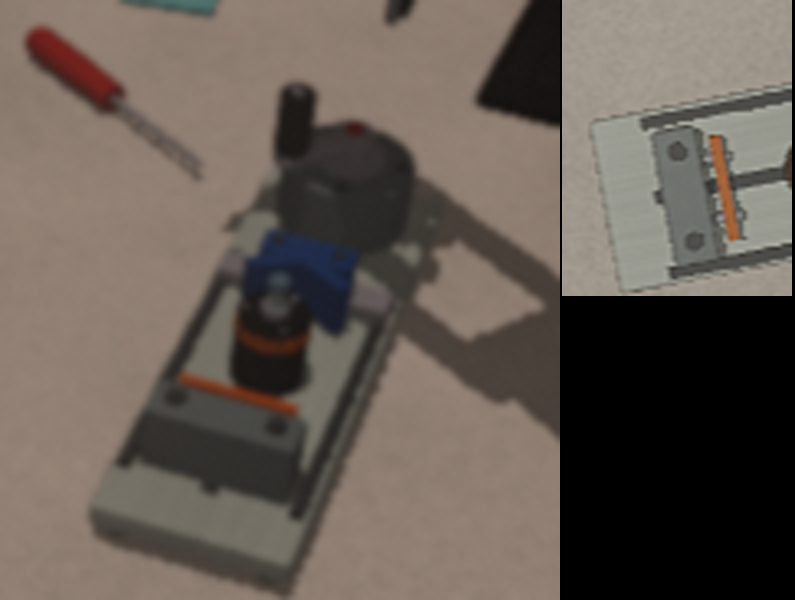

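Request:
arm_command(commands=[[0.021,0.017,0.2,0,0,0,1],[0.021,0.017,0.4,0,0,0,1],[0.021,0.017,0.55,0,0,0,1],[0.021,0.017,0.58,0,0,0,1],[0.021,0.017,0.58,0,0,0,0.7],[0.021,0.017,0.58,0,0,0,0.5],[0.021,0.017,0.58,0,0,0,0.3],[0.021,0.017,0.58,0,0,0,0.1],[0.021,0.017,0.58,0,0,0,0.1],[0.021,0.017,0.58,0,0,0,0.1],[0.021,0.017,0.58,0,0,0,0.1],[0.021,0.017,0.58,0,0,0,0.1]], force=40)

```text
time_s: 9.6
tool_pos: [0.5433, -0.1254, 0.1293]
orientation: [3.14, 0.001, 1.746]
wrist_force: [-0.4, 1.8, 6.8]
width: 0.0228
gripper_force: 39.1
```

```bash
python3 - <<'E'
from h import *
s=env.sense();print(s['tool_pos'],s['width'],s['time_s'],s['wrist_force'],s['torque'],s['gripper_force'])
S=viewer.read_camera('side');cv2.imwrite('pics/s3.png',S['color'])
cv2.imwrite('pics/s3c.png',cv2.resize(S['color'][110:230,310:430],(480,480),interpolation=cv2.INTER_CUBIC))
print(env.sense()['wrist_force'])
E
```

```text
[ 0.54332607 -0.1254309   0.129289  ] 0.02276378077188336 9.6 [-0.37696355  1.81754006  6.83110754] [0.16918329 0.09707314 0.0623387 ] 39.05792713165283
[-0.06769773  1.29085836  6.84189872]
```

Request:
arm_command(commands=[[0,0,0,0,0,0,0.5],[0,0,0,0,0,0,0.5],[0,0,0,0,0,0,0.5],[-0.03,0,-0.01,0,0,0,0.5],[-0.03,0,-0.01,0,0,0,0.5],[-0.03,0,-0.01,0,0,0,0.1],[-0.03,0,-0.01,0,0,0,0.1],[-0.03,0,-0.01,0,0,0,0.1],[-0.03,0,-0.01,0,0,0,0.1],[-0.03,0,-0.01,0,0,0,0.1]], force=40)

```text
time_s: 10.65
tool_pos: [0.5439, -0.1297, 0.1298]
orientation: [3.14, 0.001, 1.746]
wrist_force: [4.4, -0.1, -1.0]
width: 0.0232
gripper_force: 39.7
```

Request:
arm_command(commands=[[-0.02,0.0215,0,0,0,0,0.1],[-0.041,0.041,0,0,0,0,0.1],[-0.064,0.0588,0,0,0,0,0.1],[-0.089,0.0743,0,0,0,0,0.1],[-0.1145,0.0878,0,0,0,0,0.1],[-0.1413,0.099,0,0,0,0,0.1]])

```text
time_s: 11.25
tool_pos: [0.5616, -0.1465, 0.1298]
orientation: [-3.141, -0.003, 1.747]
wrist_force: [1.5, 5.9, 5.1]
width: 0.0229
gripper_force: 40.2
```

```bash
cat >> h.py <<'E'
def st(c=(.519,-.1727)):
    s=env.sense();p=s['tool_pos'][:2]-c;r=np.hypot(*p);u=p/r;f=s['wrist_force'][:2];tg=np.array([u[1],-u[0]])
    yaw=s['orientation'][2];phi=np.degrees(yaw-np.arctan2(p[1],p[0]))
    print('t',s['time_s'],'pos',s['tool_pos'].round(4),'r',r.round(4),'phi',phi.round(2),'Frad',(f@u).round(2),'Ftan',(f@tg).round(2),'w',s['width'],'fz',s['wrist_force'][2])
E
python3 -c "
from h import *
st()"
```

```text
t 11.25 pos [ 0.5616 -0.1465  0.1298] r 0.05 phi 68.5 Frad 4.37 Ftan -4.25 w 0.022923897461877552 fz 5.091458292243368
```

Request:
arm_command(commands=[[-0.056,0.015,0,0,0,0,0.1],[-0.114,0.02,0,0,0,0,0.1],[-0.172,0.015,0,0,0,0,0.1],[-0.228,0,0,0,0,0,0.1],[-0.281,-0.0245,0,0,0,0,0.1],[-0.328,-0.058,0,0,0,0,0.1]])

```text
time_s: 11.85
tool_pos: [0.563, -0.1978, 0.1299]
orientation: [3.139, 0.0, 1.746]
wrist_force: [7.0, 2.8, 0.2]
width: 0.0226
gripper_force: 39.8
```

```bash
python3 -c "
from h import *
st()"
```

```text
t 11.85 pos [ 0.563  -0.1978  0.1299] r 0.0506 phi 129.81 Frad 4.75 Ftan -5.9 w 0.022614619406843683 fz 0.2017907872896868
```

Request:
arm_command(commands=[[-0.041,-0.041,0,0,0,0,0.1],[-0.0745,-0.0885,0,0,0,0,0.1],[-0.099,-0.141,0,0,0,0,0.1],[-0.114,-0.1975,0,0,0,0,0.1],[-0.119,-0.255,0,0,0,0,0.1],[-0.114,-0.313,0,0,0,0,0.1],[-0.099,-0.369,0,0,0,0,0.1],[-0.0745,-0.422,0,0,0,0,0.1],[-0.041,-0.4695,0,0,0,0,0.1],[0,-0.5105,0,0,0,0,0.1],[0.0475,-0.544,0,0,0,0,0.1],[0.1,-0.5685,0,0,0,0,0.1]])

```text
time_s: 13.05
tool_pos: [0.4755, -0.1976, 0.1298]
orientation: [3.139, 0.001, 1.746]
wrist_force: [11.1, 0.0, -3.3]
width: 0.0227
gripper_force: 39.7
```

```bash
python3 -c "
from h import *
st()"
```

```text
t 13.05 pos [ 0.4755 -0.1976  0.1298] r 0.0501 phi 250.22 Frad -9.63 Ftan -5.51 w 0.02274393569479785 fz -3.349618295784764
```

Request:
arm_command(commands=[[0.056,-0.012,0,0,0,0,0.1],[0.114,-0.015,0,0,0,0,0.1],[0.172,-0.009,0,0,0,0,0.1],[0.228,0.006,0,0,0,0,0.1],[0.281,0.0305,0,0,0,0,0.1],[0.328,0.064,0,0,0,0,0.1],[0.369,0.105,0,0,0,0,0.1],[0.4025,0.1525,0,0,0,0,0.1],[0.427,0.205,0,0,0,0,0.1],[0.442,0.2615,0,0,0,0,0.1],[0.447,0.319,0,0,0,0,0.1],[0.442,0.377,0,0,0,0,0.1]])

```text
time_s: 14.25
tool_pos: [0.5174, -0.1232, 0.1297]
orientation: [-3.137, 0.0, 1.747]
wrist_force: [-5.0, -3.2, 7.3]
width: 0.0229
gripper_force: 40.5
```

```bash
python3 - <<'E'
from h import *
st()
T=viewer.read_camera('top');S=viewer.read_camera('side');cv2.imwrite('pics/t4.png',T['color']);cv2.imwrite('pics/s4.png',S['color'])
c=np.zeros((590,800,3),np.uint8)
c[:300,:780]=cv2.resize(T['color'][220:300,255:463],(780,300),interpolation=cv2.INTER_CUBIC)
c[302:582,:400]=cv2.resize(S['color'][150:276,290:470],(400,280),interpolation=cv2.INTER_CUBIC)
cv2.imwrite('pics/c4.png',c);st()
E
```

```text
t 14.25 pos [ 0.5174 -0.1232  0.1297] r 0.0495 phi 8.25 Frad -3.04 Ftan -5.11 w 0.022944523836472493 fz 7.250955364104404
t 14.35 pos [ 0.5185 -0.1232  0.1297] r 0.0495 phi 9.53 Frad -1.82 Ftan -0.8 w 0.0229056284503513 fz 4.649632607429479
```

View pics/c4.png

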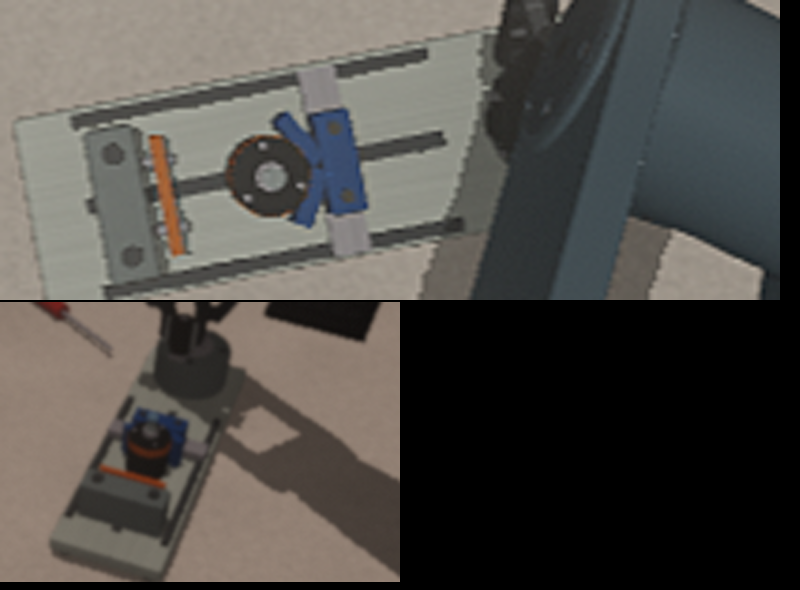

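```bash
python3 - <<'E'
from h import *
T=viewer.read_camera('top');t=T['color']
yaw=.1745;yy=np.array([-np.sin(yaw),np.cos(yaw)]);xx=np.array([np.cos(yaw),np.sin(yaw)]);O=np.array([.519,-.1727])+.15*yy
V=lambda uv,z:((ray(T,uv,z)[:2]-O)@xx*1e3).round(1).item() .__str__()+','+str(((ray(T,uv,z)[:2]-O)@yy*1e3).round(1))
m=mask(t,(5,110,70),(22,255,255),(288,250,308,292));ys,xs=np.nonzero(m)
P=np.array([ray(T,(x,y),.069)[:2]-O for x,y in zip(xs,ys)])@np.c_[xx,yy]*1e3
print('pad n',len(P),P.mean(0),np.percentile(P[:,1],[2,10,90,98]),P[:,0].min(),P[:,0].max())
# pixel-boundary via intensity profile along fixture y through x=0
# saturation profile
hsv=cv2.cvtColor(t,cv2.COLOR_BGR2HSV).astype(np.float32)
for z,lab,rng in((.069,'padline',range(64,116,2)),(.08,'hold',range(0,80,4))):
    out=[]
    for yv in rng:
        v=[]
        for xv in (-12,-8,-4,0,4,8,12) if lab=='padline' else (-3,0,3):
            w=O+xx*xv/1e3+yy*yv/1e3;u=proj(T,[w[0],w[1],z]);v.append(cv2.remap(hsv,np.float32([[u[0]]]),np.float32([[u[1]]]),cv2.INTER_LINEAR)[0,0,1 if lab=='padline' else 2])
        out.append((yv,int(np.mean(v))))
    print(lab,out)
j,n=cen(mask(t,(100,100,40),(130,255,255),(320,235,365,285)));print('jaw',n,V(j,.07))
j,n=cen(mask(cv2.imread('pics/top0.png'),(100,100,40),(130,255,255),(340,235,380,285)));print('jaw0',n,V(j,.07))
# tube steel/glass top centre at z .105 approx crop (271,177)
print('tube',V((255+271/3.75,220+177/3.75),.1),'ring circ',V((255+269/3.75,220+174/3.75),.08))
E
```

```text
pad n 108 [ 0.59491072 92.89083315] [89.27224776 90.05608178 95.76927037 96.45024587] -34.02693754460607 34.73237413512263
padline [(64, 15), (66, 15), (68, 14), (70, 14), (72, 14), (74, 14), (76, 14), (78, 15), (80, 15), (82, 14), (84, 14), (86, 16), (88, 57), (90, 131), (92, 165), (94, 167), (96, 127), (98, 47), (100, 15), (102, 18), (104, 17), (106, 12), (108, 10), (110, 10), (112, 10), (114, 11)]
hold [(0, 110), (4, 87), (8, 98), (12, 58), (16, 56), (20, 54), (24, 87), (28, 133), (32, 128), (36, 139), (40, 122), (44, 55), (48, 59), (52, 57), (56, 70), (60, 93), (64, 101), (68, 102), (72, 96), (76, 103)]
jaw 340 0.1,-1.9
jaw0 341 0.4,-47.0
tube -0.2,33.6 ring circ 0.5,32.5
```

Request:
arm_command(commands=[[-0.015,0.056,0,0,0,0,0.1],[-0.0395,0.109,0,0,0,0,0.1],[-0.073,0.1565,0,0,0,0,0.1],[-0.114,0.1975,0,0,0,0,0.1],[-0.1615,0.231,0,0,0,0,0.1],[-0.2145,0.2555,0,0,0,0,0.1],[-0.2705,0.2705,0,0,0,0,0.1],[-0.3285,0.2755,0,0,0,0,0.1],[-0.386,0.2705,0,0,0,0,0.1],[-0.442,0.2555,0,0,0,0,0.1],[-0.495,0.231,0,0,0,0,0.1],[-0.5425,0.1975,0,0,0,0,0.1]])

```text
time_s: 15.6
tool_pos: [0.5634, -0.1971, 0.1298]
orientation: [3.139, -0.001, 1.746]
wrist_force: [6.3, 2.5, 1.5]
width: 0.0231
gripper_force: 40.4
```

```bash
python3 -c "
from h import *
st((.52,-.1727))"
```

```text
t 15.6 pos [ 0.5634 -0.1971  0.1298] r 0.0498 phi 129.4 Frad 4.28 Ftan -5.22 w 0.023134979389613505 fz 1.4873409246307032
```

Request:
arm_command(commands=[[-0.041,-0.041,0,0,0,0,0.1],[-0.0745,-0.0885,0,0,0,0,0.1],[-0.099,-0.141,0,0,0,0,0.1],[-0.114,-0.1975,0,0,0,0,0.1],[-0.119,-0.255,0,0,0,0,0.1],[-0.114,-0.313,0,0,0,0,0.1],[-0.099,-0.369,0,0,0,0,0.1],[-0.0745,-0.422,0,0,0,0,0.1],[-0.0585,-0.4465,0,0,0,0,0.1],[-0.041,-0.4695,0,0,0,0,0.1]])

```text
time_s: 16.6
tool_pos: [0.4943, -0.2164, 0.1298]
orientation: [3.141, 0.001, 1.746]
wrist_force: [4.3, -3.1, 1.2]
width: 0.0229
gripper_force: 40.3
```

```bash
python3 -c "
from h import *
st((.52,-.1727))"
```

```text
t 16.6 pos [ 0.4943 -0.2164  0.1298] r 0.0507 phi 220.49 Frad 0.54 Ftan -5.29 w 0.022891373038166407 fz 1.178642017473282
```

Request:
arm_command(commands=[[0.0115,-0.013,0,0,0,0,0.1],[0.0235,-0.0255,0,0,0,0,0.1],[0.0365,-0.0375,0,0,0,0,0.1],[0.05,-0.0485,0,0,0,0,0.1]])

```text
time_s: 17.0
tool_pos: [0.4859, -0.2103, 0.1297]
orientation: [3.141, 0.001, 1.746]
wrist_force: [2.2, -3.6, 2.9]
width: 0.0229
gripper_force: 40.4
```

```bash
cat >> h.py <<'E'
def look(n):
    st((.52,-.1727))
    T=viewer.read_camera('top');t=T['color'];cv2.imwrite(f'pics/{n}.png',t)
    yaw=.1745;yy=np.array([-np.sin(yaw),np.cos(yaw)]);xx=np.array([np.cos(yaw),np.sin(yaw)]);O=np.array([.519,-.1727])+.15*yy
    for lab,lo,hi,roi,z in(('jaw',(100,100,40),(130,255,255),(290,235,365,290),.07),('pad',(5,120,80),(22,255,255),(285,250,306,292),.069)):
        m=mask(t,lo,hi,roi);ys,xs=np.nonzero(m);P=np.array([ray(T,(x,y),z)[:2]-O for x,y in zip(xs,ys)])@np.c_[xx,yy]*1e3
        print(lab,len(P),P.mean(0).round(2),np.percentile(P[:,1],[5,95]).round(1))
E
python3 -c "
from h import *
look('t5')"
```

```text
t 17.0 pos [ 0.4859 -0.2103  0.1297] r 0.0508 phi 232.33 Frad 1.19 Ftan -4.02 w 0.02285364766354568 fz 2.913921400637218
jaw 334 [ 0.88 28.83] [13.5 48.5]
pad 104 [ 0.99 93.01] [89.9 96.1]
```

Request:
arm_command(commands=[[0.014,-0.0105,0,0,0,0,0.1],[0.0285,-0.02,0,0,0,0,0.1]])

```text
time_s: 17.25
tool_pos: [0.4822, -0.2065, 0.1297]
orientation: [3.141, 0.001, 1.746]
wrist_force: [2.6, -4.2, 2.7]
width: 0.023
gripper_force: 40.3
```

```bash
python3 -c "
from h import *
st((.52,-.1727))"
```

```text
t 17.25 pos [ 0.4822 -0.2065  0.1297] r 0.0507 phi 238.27 Frad 0.87 Ftan -4.81 w 0.023030160350675125 fz 2.6909479091362183
```

Request:
arm_command(commands=[[0.015,-0.009,0,0,0,0,0.1],[0.0305,-0.017,0,0,0,0,0.1]])

```text
time_s: 17.45
tool_pos: [0.4788, -0.2023, 0.1297]
orientation: [3.141, 0.0, 1.746]
wrist_force: [2.8, -4.2, 2.5]
width: 0.0225
gripper_force: 40.3
```

```bash
python3 -c "
from h import *
st((.52,-.1727))"
```

```text
t 17.45 pos [ 0.4788 -0.2023  0.1297] r 0.0507 phi 244.38 Frad 0.15 Ftan -5.01 w 0.022529375524393942 fz 2.543353335904343
```

Request:
arm_command(commands=[[0.016,-0.007,0,0,0,0,0.1],[0.032,-0.0135,0,0,0,0,0.1]])

```text
time_s: 17.65
tool_pos: [0.4759, -0.1978, 0.1297]
orientation: [3.141, 0.0, 1.746]
wrist_force: [2.8, -5.0, 4.4]
width: 0.023
gripper_force: 40.4
```

```bash
python3 -c "
from h import *
look('t6')"
```

```text
t 17.65 pos [ 0.4759 -0.1978  0.1297] r 0.0507 phi 250.37 Frad 0.03 Ftan -5.75 w 0.02301714237159895 fz 4.413149349544595
jaw 340 [ 0.65 31.77] [16.  51.3]
pad 111 [ 0.92 92.64] [89.2 96.1]
```

Request:
arm_command(commands=[[0.0165,-0.0055,0,0,0,0,0.1],[0.0335,-0.01,0,0,0,0,0.1]])

```text
time_s: 17.9
tool_pos: [0.4738, -0.1935, 0.1297]
orientation: [3.141, 0.001, 1.746]
wrist_force: [2.9, -5.0, 3.2]
width: 0.0229
gripper_force: 40.6
```

```bash
python3 -c "
from h import *
look('t7')"
```

```text
t 17.9 pos [ 0.4738 -0.1935  0.1297] r 0.0507 phi 255.85 Frad -0.58 Ftan -5.78 w 0.02294745485764495 fz 3.1725018774915172
jaw 340 [ 0.34 32.82] [16.8 52.1]
pad 107 [ 0.4 93.3] [90.  96.5]
```

```bash
cat > pad.py <<'E'
from h import *
import sys
T=viewer.read_camera('top')
yaw=.1745;yy=np.array([-np.sin(yaw),np.cos(yaw)]);xx=np.array([np.cos(yaw),np.sin(yaw)]);O=np.array([.519,-.1727])+.15*yy
xs=np.r_[np.arange(-33,-24.9,.5),np.arange(25,33.1,.5)];ys=np.arange(83,104,.25)
G=np.array([[proj(T,[*(O+xx*x/1e3+yy*y/1e3),.069]) for y in ys] for x in xs],np.float32)
if 'now' in sys.argv: cv2.imwrite('pics/'+sys.argv[2]+'.png',T['color'])
for n in ['top0','t1','t4','t5','t6','t7']+sys.argv[2:]:
    im=cv2.imread(f'pics/{n}.png')
    if im is None: continue
    im=im.astype(np.float32);w=np.clip(im[...,2]-im[...,0]-22,0,None)
    W=cv2.remap(w,G[...,0],G[...,1],cv2.INTER_LINEAR)
    print(n,'pad y L/R/all',*[((A*ys).sum()/A.sum()).round(2) for A in(W[:17],W[17:],W)],int(W.sum()))
E
python3 pad.py
```

```text
top0 pad y L/R/all 92.99 93.16 93.08 71834
t1 pad y L/R/all 92.99 93.15 93.07 79194
t4 pad y L/R/all 92.99 93.15 93.07 78028
t5 pad y L/R/all 93.0 93.14 93.07 76558
t6 pad y L/R/all 93.0 93.15 93.08 76501
t7 pad y L/R/all 93.62 93.59 93.61 75454
```

Request:
arm_command(commands=[[0.0085,-0.002,0,0,0,0,0.1],[0.017,-0.004,0,0,0,0,0.1],[0.0255,-0.0055,0,0,0,0,0.1],[0.034,-0.0065,0,0,0,0,0.1],[0.043,-0.0075,0,0,0,0,0.1],[0.0515,-0.0085,0,0,0,0,0.1]])

```text
time_s: 18.6
tool_pos: [0.4712, -0.1863, 0.1297]
orientation: [3.141, 0.001, 1.746]
wrist_force: [2.7, -7.0, 3.1]
width: 0.0232
gripper_force: 40.6
```

```bash
python3 pad.py now t8; python3 -c "
from h import *
st((.52,-.1727))"
```

```text
top0 pad y L/R/all 92.99 93.16 93.08 71834
t1 pad y L/R/all 92.99 93.15 93.07 79194
t4 pad y L/R/all 92.99 93.15 93.07 78028
t5 pad y L/R/all 93.0 93.14 93.07 76558
t6 pad y L/R/all 93.0 93.15 93.08 76501
t7 pad y L/R/all 93.62 93.59 93.61 75454
t8 pad y L/R/all 94.85 94.83 94.84 74762
t 18.65 pos [ 0.4712 -0.1861  0.1297] r 0.0507 phi 264.7 Frad -0.7 Ftan -5.94 w 0.023029456175248743 fz 3.2936590053884363
```

Request:
arm_command(commands=[[0.0075,-0.0005,0,0,0,0,0.1],[0.0145,-0.001,0,0,0,0,0.1],[0.022,-0.001,0,0,0,0,0.1],[0.029,-0.0015,0,0,0,0,0.1],[0.029,-0.0015,0,0,0,0,0.1],[0.029,-0.0015,0,0,0,0,0.1],[0.029,-0.0015,0,0,0,0,0.1]])

```text
time_s: 19.35
tool_pos: [0.4702, -0.182, 0.1297]
orientation: [3.141, 0.001, 1.746]
wrist_force: [2.4, -5.3, 4.0]
width: 0.0228
gripper_force: 40.6
```

```bash
python3 pad.py now t9|tail -1; python3 -c "
from h import *
st((.52,-.1727))"
```

```text
t9 pad y L/R/all 95.43 95.55 95.49 80813
t 19.4 pos [ 0.4702 -0.182   0.1297] r 0.0506 phi 269.44 Frad -1.56 Ftan -6.25 w 0.023000645472755172 fz 3.8055884400422935
```

Request:
arm_command(commands=[[0,0,0,0,0,0,0.3],[0,0,0,0,0,0,0.5],[0,0,0,0,0,0,0.5],[0,0,0,0,0,0,0.5],[0,0,-0.15,0,0,0,0.5],[0,0,-0.4,0,0,0,0.5],[0,0,-0.7,0,0,0,0.5],[0,0,-0.9,0,0,0,0.5],[0,0,-0.9,0,0,0,0.5],[0,0,-0.9,0,0,0,0.5]])

```text
time_s: 20.4
tool_pos: [0.47, -0.1814, 0.2647]
orientation: [3.141, 0.0, 1.746]
wrist_force: [0.6, -0.2, -0.6]
width: 0.0426
gripper_force: 0.0
```

```bash
python3 pad.py now t10|tail -1; python3 - <<'E'
from h import *
st((.52,-.1727))
a=cv2.imread('pics/t10.png');s=viewer.read_camera('side')['color']
c=np.zeros((590,800,3),np.uint8)
c[:300,:780]=cv2.resize(a[220:300,255:463],(780,300),interpolation=cv2.INTER_CUBIC)
c[302:582,:400]=cv2.resize(s[130:270,290:490],(400,280),interpolation=cv2.INTER_CUBIC)
cv2.imwrite('pics/c10.png',c)
E
```

```text
t10 pad y L/R/all 95.44 95.56 95.5 79290
t 20.45 pos [ 0.4694 -0.1811  0.2635] r 0.0512 phi 270.63 Frad 0.07 Ftan -0.39 w 0.042539160617218484 fz -0.5927045406120421
```

View pics/c10.png

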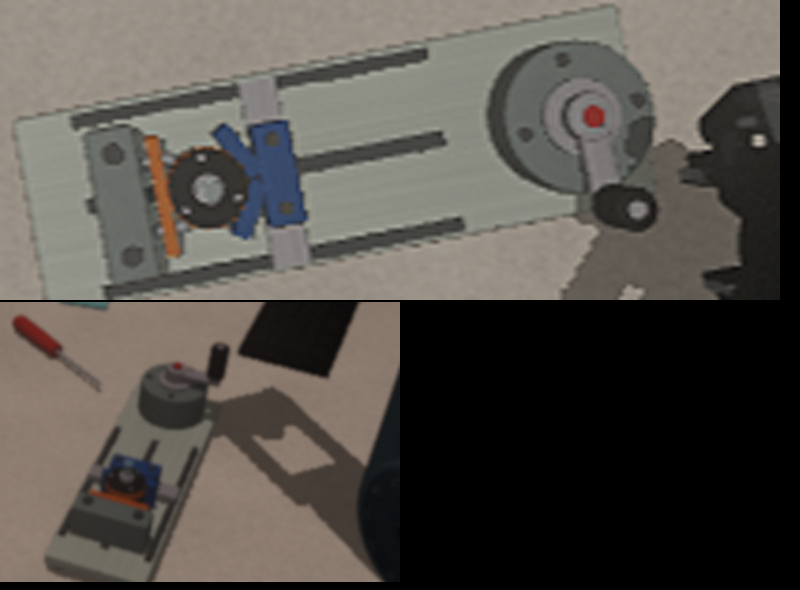

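The picture shows the holder upright at (208,188) in the crop, seated in the V and against the pad. The crank is free and the hand is clear of it. The pad is still compressed by 2.4 mm, which is about 16 N, so I'm handing the job in.

```bash
python3 -c "
from plant import env
print(env.job_done())"
```

```text
the job is handed in; nothing more can be done
None
```

The orange-ringed holder stands upright on the bed, clamped at about 16 N (estimated from 2.4 mm of pad travel in the images), the crank is let go and the hand clear; I handed the job in at about 20 s, and no verdict was returned.

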